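# Balance the centrifuge rotor

### The arm

A 6-joint arm with a two-finger parallel gripper is mounted at the origin on a cart in front of the work surface, level with it; the furniture and walls round the work are solid. World frame = base frame: x ahead of the robot, y to its left, z up, the work surface at z = 0. Lengths are in m, angles in rad, forces in N, time in s.
With the tool pointing down it reaches from about 0.375 to 0.975 m from the base axis. Payload 3.8 kg.
Tool frame: the origin (TCP) lies midway between the tips of the shut fingers; the grasp point (between the pads) lies 19 mm behind it; z points along the fingers, y is the line along which they close (so a half turn about z gives the same grasp; the last joint's range is limited). The gripper opens to 85 mm and grips with 20 to 120 N. Pads are 22 mm wide; open, the fingers measure 114 mm over their backs; the gripper's body (76 mm by 85 mm) begins 54 mm behind the grasp point. The pads swing forward as they close: fully open they stand 13 mm farther back than shut.
Start: joints at [1.064, 0.264, 1.604, -0, 1.274, -0.037], TCP at [0.306, 0.602, 0.231] pointing down, gripper open.
Joint ranges: [-2.63, 2.63], [-0.94, 2.18], [0.31, 2.57], [-1.31, 4.45], [0, 2.66], [-2.55, 2.55]. Speed limits (rad/s): [2.57, 2.57, 3.14, 3.14, 3.14, 3.14].

### API

Orientations are given as a rotation vector (axis times angle).
In Python, from workcell import bot, read_camera, camera_info, ticket gives the robot as it stands.
- The arm moves only by the tool servo_tool, never from a script. Its argument "targets" is a list of rows, each an object of numbers: "hand": the closure, from -1 (fully open) to 1 (shut); "x", "y", "z": the shift along the tool's x, y, z as a fraction of full scale; "roll": the turn about the tool's z as a fraction of full scale. In form: [{"hand": .., "x": .., "y": .., "z": .., "roll": ..}, ...]. A call has 1 to 10 rows; each row is the pose to reach, as a shift and turn from the pose commanded when the call began, along the tool's axes at that moment, turning the shorter way round; what a row does not reach only later rows make up. Full scale, the value 1, is 50 cm for a shift and 180 degrees for a turn. A row lasts 1/12 s, in which the tool goes at most 41.7 mm and 7.16 degrees, less where a joint would pass 70% of its speed; a pose out of reach is approached as far as the arm can. A call with a number of a shift or a turn outside -1 to 1 is refused whole. A call with a gripper value outside its range is refused whole. The fingers move at their own pace and stop on an object; "grip_force" is the grip in N (left out, the last holds). Time passes only in rows, so rows that repeat a pose let the fingers close. It gives the time, the measured TCP pose, the force, the opening and the grip force at its end, in the units of the state.
- bot.read_state(): the state, without advancing time (a new reading comes with each control period).
- read_camera(name): name is "scene" or "side" or "wrist"; returns the picture (420x560x3 uint8, red, green, blue); there is no depth.
- camera_info(name): a dict with "fx", "fy", "cx", "cy" (pixels), "k1" (the pictures are not rectified: a ray, as slopes to the right and down, at radius r is drawn at 1 + k1 r^2 times it, then the intrinsics apply), "eye" and "orientation" of the camera in the world; the wrist camera has in their place "T_tool_cam" (4x4, takes a point from camera to tool coordinates, whose origin is the TCP and whose axes are the flange's). Camera axes: x right, y down, z forward; pixel columns grow to the right and rows downward; lengths in m; the calibration is good to about 2 mm. A picture is of the moment at which its call begins: read the wrist's pose just before it. camera_info takes no time and is no camera call.
- ticket.finish_job(): hands the job in; it is judged then, once.
The state is a dict: "time": time; "q": joint angles; "joint_vel": joint speeds; "joint_torque": joint torques, N m; "tool_pos": TCP position; "tcp_rot": TCP orientation; "wrist_force": force on the tool from outside, world axes, zero at the start; "torque": the same for the moment, N m; "width": opening from 0.0 (shut) to 1.0 (fully open); "grip_force": force on a finger pad.
Only numpy, scipy, OpenCV 4.12 (cv2) and the standard library are available. Lean on these libraries where they do the work, as an engineer would, in place of code of your own. Each camera call takes 0.05 s, during which the arm holds its last target. There are 200 camera calls.

### The job

The centrifuge's six cups are loaded out of balance. Rearrange the tubes so that each one stands directly across the hub from the other tube of its kind (two tall, two short, two with a thin neck and small cap), all six fully down in the cups. Every cup is full, so the empty foam rack is there for parking a tube on the way; keep the tubes upright throughout.

Things in the scene. Friction and masses are not known exactly. Their poses are not given: they have to be found in the camera images.
- centrifuge: fixed bench centrifuge: a round light-grey tub 270 mm across and 94 mm high, its bowl open on top, its round lid standing open behind (on the side away from the robot), a control panel towards the robot. Origin: centre of its underside. To its right stands a big white carboy (fixed, 250 mm across, 385 mm high, centre at x 0.62, y -0.12, tap towards the robot): keep the arm clear
- rotor: fixed six-place rotor in the tub; does not turn. Six like steel cups, centres 70 mm from the axis, every 60 degrees from the rotor's own +x. Cup: bore 34 mm, 45 mm deep, outside 39 mm. Origin: on the axis at the height of the cups' inner floors, 50 mm above the bench; z up. Cup rims stand 45 mm above the origin, level with the tub's rim; the hub (15 mm radius) 57 mm
- foam_rack: fixed beige foam block 100 x 100 x 50 mm, empty, on the bench to the left of the centrifuge, with four round holes (diameter 34 mm, 45 mm deep, floor 5 mm above the bench) at x, y = +-23.5 mm from its centre. Origin: centre of its underside
- tall_1: white centrifuge tube, one of two of the taller kind, overall height 118 mm; flat ribbed blue cap 34 mm in diameter and 16 mm high on top. Body 28 mm in diameter, lowest 15 mm tapering to a 14 mm flat tip. Origin: the tip; z: up to the cap
- short_1: white centrifuge tube, one of two of the shorter kind, overall height 84 mm; the same flat ribbed blue cap, 34 mm in diameter and 16 mm high, on top. Body 28 mm in diameter, lowest 15 mm tapering to a 14 mm flat tip. Origin: the tip; z: up to the cap
- short_2: white centrifuge tube, one of two of the shorter kind, overall height 84 mm; the same flat ribbed blue cap, 34 mm in diameter and 16 mm high, on top. Body 28 mm in diameter, lowest 15 mm tapering to a 14 mm flat tip. Origin: the tip; z: up to the cap
- necked_1: white centrifuge tube, one of two of the necked kind, overall height 102 mm; its body ends at 68 mm in a sloping shoulder and a thin neck, with a small ribbed blue cap 22 mm in diameter and 20 mm high on top. Body 28 mm in diameter, lowest 15 mm tapering to a 14 mm flat tip. Origin: the tip; z: up to the cap
- necked_2: white centrifuge tube, one of two of the necked kind, overall height 102 mm; its body ends at 68 mm in a sloping shoulder and a thin neck, with a small ribbed blue cap 22 mm in diameter and 20 mm high on top. Body 28 mm in diameter, lowest 15 mm tapering to a 14 mm flat tip. Origin: the tip; z: up to the cap
- tall_2: white centrifuge tube, one of two of the taller kind, overall height 118 mm; flat ribbed blue cap 34 mm in diameter and 16 mm high on top. Body 28 mm in diameter, lowest 15 mm tapering to a 14 mm flat tip. Origin: the tip; z: up to the cap

How it is judged:
At the end, for the whole second after the job is handed in: All six tubes stand in the rotor's cups, at rest: tip within 5 mm of the cup floor's height, tilt under 0.2 rad, tip 60 to 80 mm from the rotor's axis; and the two tubes of each kind (tall, short, necked) are in opposite cups, more than 128 mm apart (z of tall_1 in the frame of rotor between -0.004 and 0.005 m and horizontal distance between tall_1 and rotor between 0.06 and 0.08 m and angle between each of tall_1, short_1, short_2, necked_1, necked_2, tall_2's own z axis and vertical below 0.2 rad and linear speed of each of tall_1, short_1, short_2, necked_1, necked_2, tall_2 below 0.02 m/s and z of short_1 in the frame of rotor between -0.004 and 0.005 m and horizontal distance between short_1 and rotor between 0.06 and 0.08 m and z of short_2 in the frame of rotor between -0.004 and 0.005 m and horizontal distance between short_2 and rotor between 0.06 and 0.08 m and z of necked_1 in the frame of rotor between -0.004 and 0.005 m and horizontal distance between necked_1 and rotor between 0.06 and 0.08 m and z of necked_2 in the frame of rotor between -0.004 and 0.005 m and horizontal distance between necked_2 and rotor between 0.06 and 0.08 m and z of tall_2 in the frame of rotor between -0.004 and 0.005 m and horizontal distance between tall_2 and rotor between 0.06 and 0.08 m and horizontal distance between tall_1 and tall_2 above 0.128 m and horizontal distance between short_1 and short_2 above 0.128 m and horizontal distance between necked_1 and necked_2 above 0.128 m); the robot touches nothing.
It fails at once if a tube tipped over (more than about 30 degrees from upright) (angle between any of tall_1, short_1, short_2, necked_1, necked_2, tall_2's own z axis and vertical above 0.55 rad).
It also fails if it takes over 109 s, if anything falls off the work surface, if the arm or the gripper's body presses on something with over 40 N, if the wrist force passes 120 N, or if a joint passes its speed limit or range.

## Working session

There is one attempt and no reset: what is moved stays moved. The work goes in short steps, Python scripts to look and compute and a tool call to move; the robot and the scene stay as the last step left them, time stands still between calls to the robot, and variables do not carry over. Pictures are saved under pics/ and viewed, at most 14 in all, crops included, and the job is handed in when it is done.

Besides the shell and the picture viewer there is one more tool, called after "Call:" as name(argument=value, ...) on one line, values as JSON. servo_tool: Moves the arm, as the interface text tells. Its arguments: {"type":"object","properties":{"targets":{"type":"array"},"grip_force":{"type":"number"}},"required":["targets"]}

```bash
mkdir -p pics; ls; python3 - <<'E'
from workcell import bot, read_camera, camera_info
import cv2
print(bot.read_state())
for n in ("scene","side","wrist"):
    print(n,camera_info(n))
    cv2.imwrite(f"pics/{n}0.png",read_camera(n)[:,:,::-1])
E
```

```text
pics
{'time': 0.0, 'q': array([ 1.06409117e+00,  2.64779641e-01,  1.60537755e+00,  1.25314158e-05,
        1.27371315e+00, -3.69076881e-02]), 'joint_vel': array([-2.09405071e-04, -5.64721848e-04,  3.63610858e-04,  1.58647944e-03,
       -5.57838505e-05, -3.79537247e-04]), 'joint_torque': array([-8.66019436e-04, -5.15098679e+01, -3.67322767e+01, -1.33685012e-04,
        1.25053813e-02, -2.11580436e-05]), 'tool_pos': array([0.30522065, 0.60122372, 0.22994228]), 'tcp_rot': array([-0.7310486 , -3.05470887,  0.00344069]), 'wrist_force': array([-0.32931919,  0.19339068,  0.08601589]), 'torque': array([ 0.0129047 , -0.02170423,  0.03767569]), 'grip_force': 0.0, 'width': 1.0019665792129233}
scene {'fx': 391.03131207774936, 'fy': 391.03131207774936, 'cx': 279.02872305562505, 'cy': 210.7396881716964, 'k1': -0.06733596947085134, 'eye': array([0.00076227, 0.73932891, 0.54481801]), 'orientation': array([-1.02401762,  2.24640645, -1.17713918])}
side {'fx': 461.78799984218284, 'fy': 461.78799984218284, 'cx': 272.44051000219304, 'cy': 208.49867912274485, 'k1': 0.05066008292070672, 'eye': array([ 0.09367272, -0.34225623,  0.44834345]), 'orientation': array([-1.96056282,  0.67078317, -0.37205664])}
wrist {'fx': 313.37458394198086, 'fy': 313.37458394198086, 'cx': 279.01874651164957, 'cy': 205.05398922447242, 'k1': -0.0025005431035953866, 'T_tool_cam': array([[-9.00832153e-05, -9.56443770e-01, -2.91916609e-01,
         7.56166984e-02],
       [ 9.99999895e-01, -2.17020549e-04,  4.02459956e-04,
        -6.47203186e-05],
       [-4.48282220e-04, -2.91916543e-01,  9.56443689e-01,
        -1.43252169e-01],
       [ 0.00000000e+00,  0.00000000e+00,  0.00000000e+00,
         1.00000000e+00]])}
```

View pics/scene0.png

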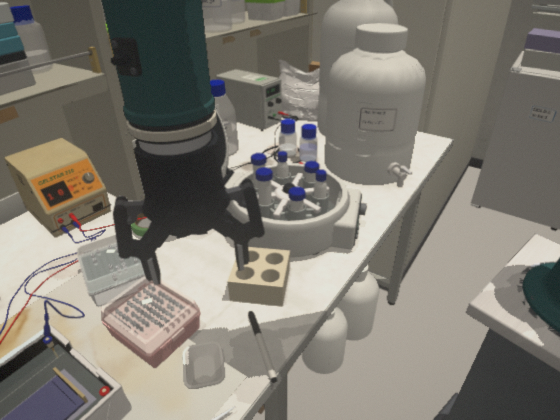

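View pics/side0.png

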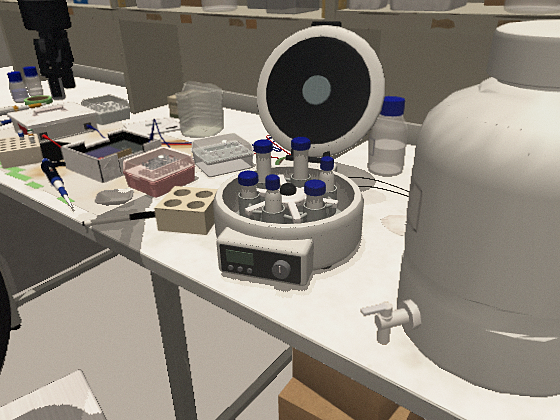

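View pics/wrist0.png

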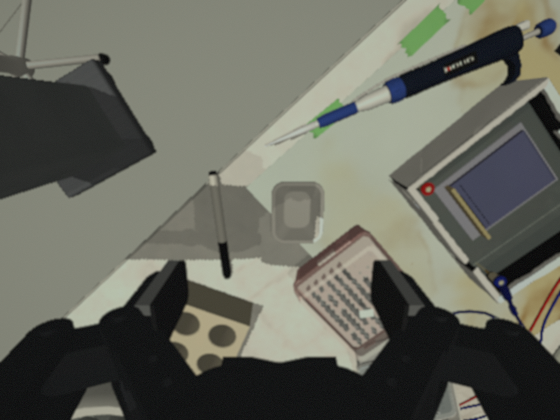

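The side view shows, going round the ring: short (248,178), tall (263,147), tall (301,144), necked (327,162), short (315,187), necked (272,182). The rack is at about (186,208) in the side view and (260,272) in the scene view. I'll triangulate from the blue blobs.

```bash
cat > h.py <<'E'
import numpy as np, cv2
from scipy.spatial.transform import Rotation as R
from workcell import bot, read_camera, camera_info
def cam(n, st=None):
    c=camera_info(n)
    if n=="wrist":
        T=c["T_tool_cam"]; Rt=R.from_rotvec(st["tcp_rot"]).as_matrix()
        return c, Rt@T[:3,3]+st["tool_pos"], Rt@T[:3,:3]
    return c, np.array(c["eye"]), R.from_rotvec(c["orientation"]).as_matrix()
def proj(C,p):
    c,e,M=C; q=(np.atleast_2d(p)-e)@M; s=q[:,:2]/q[:,2:]
    s=s*(1+c["k1"]*(s**2).sum(1,keepdims=True))
    return s*[c["fx"],c["fy"]]+[c["cx"],c["cy"]]
def ray(C,uv):
    c,e,M=C; d=(np.array(uv,float)-[c["cx"],c["cy"]])/[c["fx"],c["fy"]]; s=d
    for _ in range(8): s=d/(1+c["k1"]*(s@s))
    v=M@np.array([s[0],s[1],1]); return e,v/np.linalg.norm(v)
def onplane(C,uv,z):
    e,v=ray(C,uv); return e+v*(z-e[2])/v[2]
def tri(*rs):
    A=sum(np.eye(3)-np.outer(v,v) for e,v in rs); b=sum((np.eye(3)-np.outer(v,v))@e for e,v in rs)
    p=np.linalg.solve(A,b); return p,[np.linalg.norm(np.cross(p-e,v)) for e,v in rs]
def blobs(im,roi,amin=15):
    x0,y0,x1,y1=roi; h=cv2.cvtColor(im,cv2.COLOR_RGB2HSV)
    m=cv2.inRange(h,(108,120,40),(130,255,255)); k=np.zeros_like(m); k[y0:y1,x0:x1]=m[y0:y1,x0:x1]
    n,l,s,c=cv2.connectedComponentsWithStats(k)
    return [(c[i].round(1),s[i].tolist()) for i in range(1,n) if s[i][4]>=amin]
E
python3 - <<'E'
from h import *
for n,roi in (("scene",(235,140,340,215)),("side",(225,130,345,215))):
    im=cv2.imread(f"pics/{n}0.png")[:,:,::-1].copy()
    print(n); [print(*b) for b in blobs(im,roi)]
    x0,y0,x1,y1=(200,120,360,300) if n=="scene" else (150,120,350,270)
    cv2.imwrite(f"pics/{n}0c.png",cv2.resize(im[y0:y1,x0:x1,::-1],None,fx=(4 if n=="side" else 3.3),fy=(4 if n=="side" else 3.3),interpolation=cv2.INTER_CUBIC))
E
```

```text
scene
[282.1 153.4] [279, 152, 7, 4, 27]
[258.  156.8] [252, 154, 13, 7, 73]
[311.4 164.8] [306, 161, 12, 8, 77]
[263.5 171.7] [256, 168, 16, 8, 106]
[320.1 172.2] [315, 169, 10, 7, 45]
[296.3 191.4] [289, 187, 16, 9, 117]
side
[300.4 143.3] [291, 137, 20, 14, 226]
[263.7 146.2] [252, 139, 30, 14, 235]
[326.4 163. ] [320, 156, 14, 15, 165]
[247.7 178. ] [238, 171, 20, 15, 259]
[272.1 182. ] [266, 174, 14, 16, 190]
[314.5 187.3] [304, 179, 22, 17, 289]
```

View pics/scene0c.png

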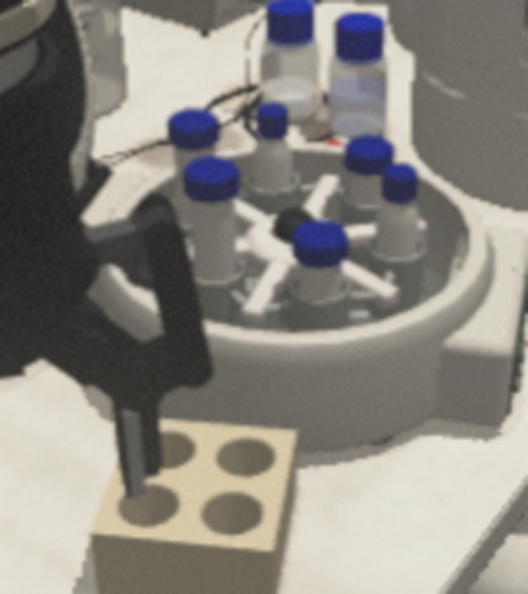

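The scene crop confirms the order. Caps in full-image pixels: S (297,194), T (264,175), T (258,160), N (282,156), S (311,168), N (321,176). The rack holes are at about (251,256), (274,258), (245,273), (270,275). Next, the side crop, to get the rack in two views.

View pics/side0c.png

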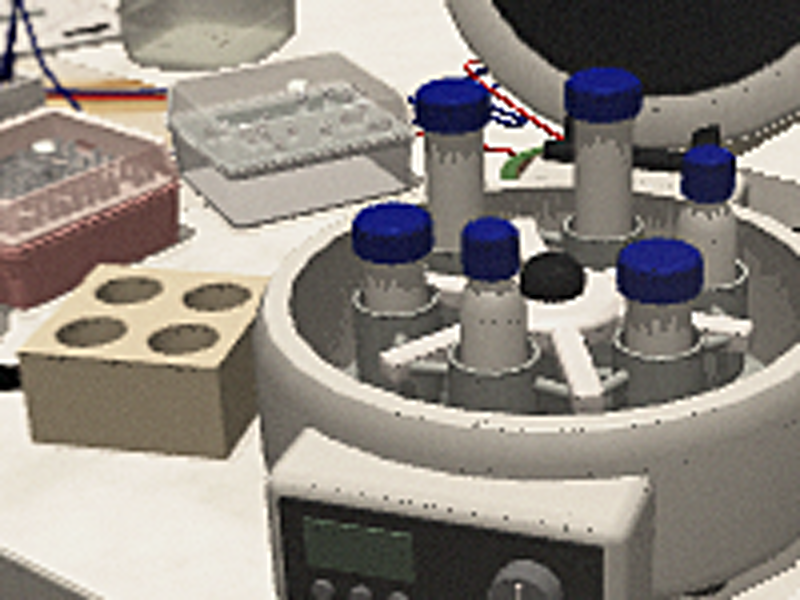

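```bash
python3 - <<'E'
from h import *
from scipy.optimize import least_squares
S=cam("scene");D=cam("side")
sc=np.array([(320,244),(212,180),(193,132),(272,120),(368,157),(400,184)])/3.3+[200,120]
sd=np.array([(247.7,178),(263,146.2),(300.4,143.3),(326.4,163),(314.5,187.3),(272.1,182)])
for k,a,b in zip("STTNSN",sc,sd):
    p,e=tri(ray(S,a),ray(D,b)); print(k,p.round(4),np.round(e,4))
H=dict(S=.05+.076,T=.05+.11,N=.05+.092); hz=[H[k] for k in "STTNSN"]
def pts(v):
    a=v[2]-np.arange(6)*np.pi/3
    return np.c_[v[0]+.07*np.cos(a),v[1]+.07*np.sin(a),hz]
f=lambda v:np.r_[(proj(S,pts(v))-sc).ravel(),(proj(D,pts(v))-sd).ravel()]
r=least_squares(f,[.6,.15,2.5]);print(r.x,np.abs(r.fun).reshape(-1,2).round(1).tolist());print(pts(r.x).round(4))
h=np.array([(168,450),(245,457),(147,506),(232,513)])/3.3+[200,120]
q=np.array([onplane(S,u,.05) for u in h]);print(q.round(4),q.mean(0))
E
```

```text
S [0.4948 0.2778 0.1252] [0.0001 0.0001]
T [0.5547 0.3136 0.1591] [0.0003 0.0003]
T [0.6159 0.2808 0.1586] [0.0009 0.0009]
N [0.6171 0.2105 0.142 ] [0.0004 0.0004]
S [0.5578 0.1749 0.1246] [0.0005 0.0005]
N [0.4957 0.2079 0.1412] [0.0002 0.0002]
[0.55563529 0.24410664 2.63922824] [[0.2, 0.2], [0.1, 0.3], [0.1, 1.0], [0.1, 0.2], [0.4, 0.7], [0.0, 0.5], [0.2, 0.4], [0.5, 0.3], [0.2, 0.2], [0.1, 0.2], [0.1, 0.2], [0.0, 0.3]]
[[0.4943 0.2778 0.126 ]
 [0.5541 0.3141 0.16  ]
 [0.6155 0.2804 0.16  ]
 [0.617  0.2104 0.142 ]
 [0.5571 0.1741 0.126 ]
 [0.4958 0.2078 0.142 ]]
[[0.4754 0.4151 0.05  ]
 [0.4409 0.3854 0.05  ]
 [0.4455 0.4524 0.05  ]
 [0.4101 0.4205 0.05  ]] [0.44295105 0.41834519 0.05      ]
```

The side crop shows the rack holes at crop pixels (130,290), (217,296), (92,332), (184,340). The rotor model fits to under 1 px. Plan (three-cycle, fewest moves): S→rack, N→S's cup, T→N's cup, S→T's cup.

```bash
cat >> h.py <<'E'
YAW=None
def frac(frm,to,rot):
    M=R.from_rotvec(rot).as_matrix(); return (M.T@(np.array(to)-np.array(frm))/.5).round(4)
E
python3 - <<'E'
from h import *
S=cam("scene");D=cam("side")
a=np.array([(168,450),(245,457),(147,506),(232,513)])/3.3+[200,120]
b=np.array([(217,296),(184,340),(130,290),(92,332)])/4+[150,120]
for u,v in zip(a,b):
    p,e=tri(ray(S,u),ray(D,v)); print(p.round(4),np.round(e,4),onplane(D,v,.05).round(4))
st=bot.read_state(); M=R.from_rotvec(st["tcp_rot"]).as_matrix(); print(M.round(4), st["q"])
print(frac([.306,.602,.231],[.4945,.2778,.231],st["tcp_rot"]))
E
```

```text
[0.4771 0.4142 0.0489] [0.0004 0.0004] [0.4765 0.4126 0.05  ]
[0.4424 0.384  0.0479] [0.0003 0.0003] [0.4403 0.38   0.05  ]
[0.4477 0.451  0.0479] [0.0002 0.0002] [0.4461 0.4471 0.05  ]
[0.4114 0.4195 0.0483] [0. 0.] [0.41   0.4162 0.05  ]
[[-8.917e-01  4.527e-01 -9.000e-04]
 [ 4.527e-01  8.917e-01 -1.600e-03]
 [ 1.000e-04 -1.800e-03 -1.000e+00]] [ 1.06410669e+00  2.64591158e-01  1.60511855e+00  1.05024844e-05
  1.27368675e+00 -3.69113381e-02]
[-0.6297 -0.4075  0.0007]
```

Call:
servo_tool(targets=[{"hand":-0.4,"x":-0.063,"y":-0.041,"z":0,"roll":0},{"hand":-0.4,"x":-0.126,"y":-0.082,"z":0,"roll":0},{"hand":-0.4,"x":-0.189,"y":-0.122,"z":0,"roll":0},{"hand":-0.4,"x":-0.252,"y":-0.163,"z":0,"roll":0},{"hand":-0.4,"x":-0.315,"y":-0.204,"z":0,"roll":0},{"hand":-0.4,"x":-0.378,"y":-0.245,"z":0,"roll":0},{"hand":-0.4,"x":-0.441,"y":-0.285,"z":0,"roll":0},{"hand":-0.4,"x":-0.504,"y":-0.326,"z":0,"roll":0},{"hand":-0.4,"x":-0.567,"y":-0.367,"z":0,"roll":0},{"hand":-0.4,"x":-0.63,"y":-0.408,"z":0,"roll":0}])

```text
time: 0.98
tool_pos: [0.4945, 0.2755, 0.231]
tcp_rot: [-0.731, -3.055, 0.0]
wrist_force: [0.3, 0.4, -0.3]
width: 0.697
grip_force: 0.0
```

Call:
servo_tool(targets=[{"hand":-0.4,"x":0,"y":0,"z":0,"roll":0},{"hand":-0.4,"x":0,"y":0,"z":0,"roll":0},{"hand":-0.4,"x":0,"y":0,"z":0,"roll":0},{"hand":-0.4,"x":0,"y":0,"z":0,"roll":0},{"hand":-0.4,"x":0,"y":0,"z":0,"roll":0}])

```text
time: 1.4
tool_pos: [0.4934, 0.2785, 0.2311]
tcp_rot: [-0.728, -3.056, -0.0]
wrist_force: [0.6, -0.8, 0.6]
width: 0.7
grip_force: 0.0
```

```bash
python3 - <<'E'
from h import *
st=bot.read_state(); im=read_camera("wrist"); W=cam("wrist",st); cv2.imwrite("pics/w1.png",im[:,:,::-1])
print(st["time"],st["tool_pos"],st["tcp_rot"],R.from_rotvec(st["tcp_rot"]).as_matrix().round(4).tolist(),st["width"],st["q"].round(3))
r,th=np.array([.5556,.2441]),2.63923
for k in range(6):
    a=th-k*np.pi/3; z={"S":.126,"T":.16,"N":.142}["STTNSN"[k]]
    print("STTNSN"[k],proj(W,[r[0]+.07*np.cos(a),r[1]+.07*np.sin(a),z]).round(1))
[print(*b) for b in blobs(im,(0,0,560,420),40)]
for p in ([.4771,.4142,.05],[.4424,.384,.05],[.4477,.451,.05]): print(proj(W,p))
E
```

```text
1.4 [0.49336121 0.27853507 0.23112696] [-7.28349412e-01 -3.05551769e+00 -6.48622320e-05] [[-0.8925, 0.4511, -0.0004], [0.4511, 0.8925, 0.0001], [0.0005, -0.0001, -1.0]] 0.6995318330163336 [ 0.47   0.06   1.839  0.     1.243 -0.633]
S [[278.7 206.2]]
T [[356.7 265.9]]
T [[347.7 342.1]]
N [[273.4 358. ]]
S [[209.4 312.4]]
N [[202.5 250.8]]
[278.1 205.2] [258, 185, 41, 41, 1312]
[200.1 246.9] [186, 235, 31, 29, 530]
[357.  256.3] [334, 242, 47, 37, 651]
[216.8 314.8] [205, 295, 22, 37, 506]
[340.7 340. ] [327, 320, 29, 43, 928]
[273.1 352.6] [261, 342, 24, 21, 410]
[[393.74154589 109.43925228]]
[[351.93734388  90.82442721]]
[[419.07102526  62.40080324]]
```

View pics/w1.png

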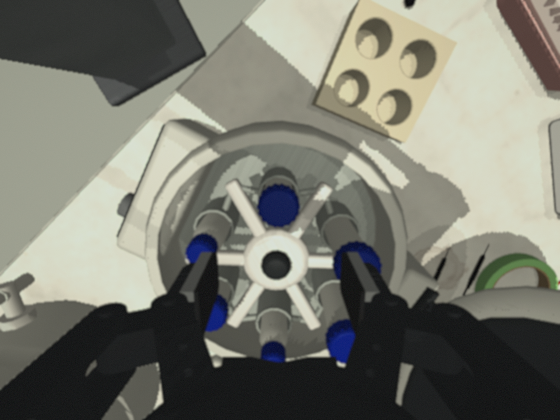

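The wrist view shows the S cap at (278,205), where I predicted it. The rack holes are at (394,107), (352,89), (419,59) and (374,37), about 2 px off prediction, so I'll use hole (0.4755, 0.415). Now I descend and grip.

Call:
servo_tool(targets=[{"hand":-0.4,"x":0,"y":0,"z":0.05,"roll":0},{"hand":-0.4,"x":0,"y":0,"z":0.1,"roll":0},{"hand":-0.4,"x":0,"y":0,"z":0.14,"roll":0},{"hand":-0.4,"x":0,"y":0,"z":0.17,"roll":0},{"hand":-0.4,"x":0,"y":0,"z":0.2,"roll":0},{"hand":-0.4,"x":0,"y":0,"z":0.22,"roll":0},{"hand":-0.4,"x":0,"y":0,"z":0.235,"roll":0},{"hand":-0.4,"x":0,"y":0,"z":0.245,"roll":0},{"hand":-0.4,"x":0,"y":0,"z":0.25,"roll":0},{"hand":-0.4,"x":0,"y":0,"z":0.25,"roll":0}])

```text
time: 2.28
tool_pos: [0.4941, 0.2776, 0.1062]
tcp_rot: [-0.731, -3.055, 0.0]
wrist_force: [-0.4, 0.6, 0.8]
width: 0.701
grip_force: 0.0
```

Call:
servo_tool(targets=[{"hand":0.1,"x":0,"y":0,"z":0,"roll":0},{"hand":0.1,"x":0,"y":0,"z":0,"roll":0},{"hand":0.5,"x":0,"y":0,"z":0,"roll":0},{"hand":0.5,"x":0,"y":0,"z":0,"roll":0},{"hand":0.5,"x":0,"y":0,"z":0,"roll":0},{"hand":0.5,"x":0,"y":0,"z":0,"roll":0},{"hand":0.5,"x":0,"y":0,"z":0,"roll":0}], grip_force=40)

```text
time: 2.87
tool_pos: [0.4949, 0.2777, 0.1074]
tcp_rot: [0.731, 3.054, 0.002]
wrist_force: [-0.1, -0.1, 6.3]
width: 0.381
grip_force: 40.0
```

Call:
servo_tool(targets=[{"hand":0.5,"x":0,"y":0,"z":-0.01,"roll":0},{"hand":0.5,"x":0,"y":0,"z":-0.03,"roll":0},{"hand":0.5,"x":0,"y":0,"z":-0.06,"roll":0},{"hand":0.5,"x":0,"y":0,"z":-0.09,"roll":0},{"hand":0.5,"x":0,"y":0,"z":-0.12,"roll":0},{"hand":0.5,"x":0,"y":0,"z":-0.15,"roll":0},{"hand":0.5,"x":0,"y":0,"z":-0.17,"roll":0},{"hand":0.5,"x":0,"y":0,"z":-0.17,"roll":0}])

```text
time: 3.53
tool_pos: [0.4956, 0.2781, 0.1944]
tcp_rot: [0.73, 3.052, 0.005]
wrist_force: [0.3, 0.2, 0.8]
width: 0.38
grip_force: 39.8
```

Call:
servo_tool(targets=[{"hand":0.5,"x":0.02,"y":0.03,"z":0,"roll":0},{"hand":0.5,"x":0.05,"y":0.07,"z":0,"roll":0},{"hand":0.5,"x":0.08,"y":0.11,"z":0,"roll":0},{"hand":0.5,"x":0.11,"y":0.15,"z":0,"roll":0},{"hand":0.5,"x":0.135,"y":0.19,"z":0,"roll":0},{"hand":0.5,"x":0.15,"y":0.215,"z":0,"roll":0},{"hand":0.5,"x":0.158,"y":0.228,"z":0,"roll":0},{"hand":0.5,"x":0.158,"y":0.228,"z":0,"roll":0},{"hand":0.5,"x":0.158,"y":0.228,"z":0,"roll":0}])

```text
time: 4.28
tool_pos: [0.4751, 0.4141, 0.1907]
tcp_rot: [-0.73, -3.055, 0.002]
wrist_force: [-0.7, -0.4, -1.5]
width: 0.38
grip_force: 39.8
```

```bash
python3 - <<'E'
from h import *
st=bot.read_state(); print(st["time"],st["tool_pos"],st["width"],st["wrist_force"])
a=read_camera("side"); b=read_camera("wrist"); W=cam("wrist",st)
print(proj(W,[.4755,.415,.05]))
cv2.imwrite("pics/m2.png",np.hstack([cv2.resize(a[90:250,110:350],(400,267)),cv2.resize(b[60:340,70:490],(400,267))])[:,:,::-1])
E
```

```text
4.2833 [0.47509261 0.41413038 0.19067378] 0.380265056876278 [-0.6568096  -0.44371022 -1.47981916]
[[280.22526188 193.75687247]]
```

View pics/m2.png

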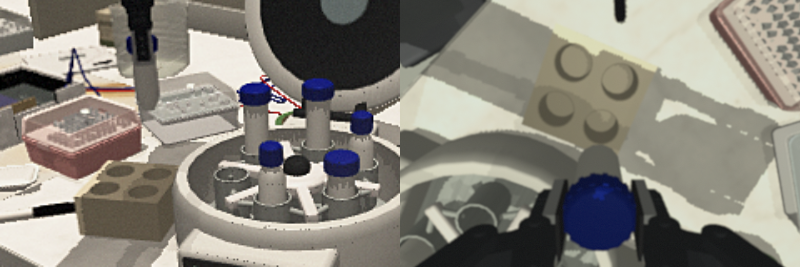

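The short tube hangs upright in the grip. The hole is at crop (201,125), against a prediction of (200,128). Lowering it.

Call:
servo_tool(targets=[{"hand":0.5,"x":0.003,"y":0.001,"z":0.04,"roll":0},{"hand":0.5,"x":0.003,"y":0.001,"z":0.08,"roll":0},{"hand":0.5,"x":0.003,"y":0.001,"z":0.12,"roll":0},{"hand":0.5,"x":0.003,"y":0.001,"z":0.15,"roll":0},{"hand":0.5,"x":0.003,"y":0.001,"z":0.18,"roll":0},{"hand":0.5,"x":0.003,"y":0.001,"z":0.205,"roll":0},{"hand":0.5,"x":0.003,"y":0.001,"z":0.23,"roll":0},{"hand":0.5,"x":0.003,"y":0.001,"z":0.245,"roll":0},{"hand":0.5,"x":0.003,"y":0.001,"z":0.252,"roll":0},{"hand":0.5,"x":0.003,"y":0.001,"z":0.254,"roll":0}])

```text
time: 5.22
tool_pos: [0.474, 0.4155, 0.0636]
tcp_rot: [-0.731, -3.055, 0.001]
wrist_force: [-0.8, -0.4, -0.6]
width: 0.376
grip_force: 39.9
```

Call:
servo_tool(targets=[{"hand":0.5,"x":0,"y":0,"z":0,"roll":0},{"hand":0.1,"x":0,"y":0,"z":0,"roll":0},{"hand":-0.3,"x":0,"y":0,"z":0,"roll":0},{"hand":-0.4,"x":0,"y":0,"z":0,"roll":0},{"hand":-0.4,"x":0,"y":0,"z":0,"roll":0},{"hand":-0.4,"x":0,"y":0,"z":0,"roll":0}])

```text
time: 5.72
tool_pos: [0.4743, 0.4161, 0.0647]
tcp_rot: [0.731, 3.055, 0.001]
wrist_force: [-0.9, 0.1, -0.2]
width: 0.696
grip_force: 0.0
```

Call:
servo_tool(targets=[{"hand":-0.4,"x":0,"y":0,"z":-0.03,"roll":0},{"hand":-0.4,"x":0,"y":0,"z":-0.08,"roll":0},{"hand":-0.4,"x":0,"y":0,"z":-0.14,"roll":0},{"hand":-0.4,"x":0,"y":0,"z":-0.2,"roll":0},{"hand":-0.4,"x":0,"y":0,"z":-0.26,"roll":0},{"hand":-0.4,"x":0,"y":0,"z":-0.31,"roll":0},{"hand":-0.4,"x":0,"y":0,"z":-0.334,"roll":0},{"hand":-0.4,"x":0,"y":0,"z":-0.334,"roll":0}])

```text
time: 6.38
tool_pos: [0.4759, 0.4174, 0.2357]
tcp_rot: [0.73, 3.051, 0.009]
wrist_force: [0.7, -0.1, 0.9]
width: 0.698
grip_force: 0.0
```

Call:
servo_tool(targets=[{"hand":-0.4,"x":-0.03,"y":-0.047,"z":0,"roll":0},{"hand":-0.4,"x":-0.07,"y":-0.109,"z":0,"roll":0},{"hand":-0.4,"x":-0.11,"y":-0.171,"z":0,"roll":0},{"hand":-0.4,"x":-0.15,"y":-0.234,"z":0,"roll":0},{"hand":-0.4,"x":-0.19,"y":-0.296,"z":0,"roll":0},{"hand":-0.4,"x":-0.215,"y":-0.335,"z":0,"roll":0},{"hand":-0.4,"x":-0.226,"y":-0.352,"z":0,"roll":0},{"hand":-0.4,"x":-0.226,"y":-0.352,"z":0,"roll":0},{"hand":-0.4,"x":-0.226,"y":-0.352,"z":0,"roll":0},{"hand":-0.4,"x":-0.226,"y":-0.352,"z":0,"roll":0}])

```text
time: 7.22
tool_pos: [0.4949, 0.2088, 0.2304]
tcp_rot: [-0.73, -3.054, -0.0]
wrist_force: [-0.4, 0.7, 0.4]
width: 0.701
grip_force: 0.0
```

```bash
python3 - <<'E'
from h import *
st=bot.read_state(); print(st["time"],st["tool_pos"],st["width"])
a=read_camera("scene"); b=read_camera("wrist"); W=cam("wrist",st)
print(proj(W,[.4957,.2078,.152]), blobs(b,(240,160,320,260)))
cv2.imwrite("pics/m3.png",np.hstack([cv2.resize(a[120:320,180:420],(400,333)),cv2.resize(b[:400],(400,333))])[:,:,::-1])
E
```

```text
7.2167 [0.49486804 0.20880404 0.23042542] 0.7009683601287227
[[278.31272345 216.88655873]] [(array([277.4, 211.6]), [264, 196, 28, 32, 685])]
```

View pics/m3.png

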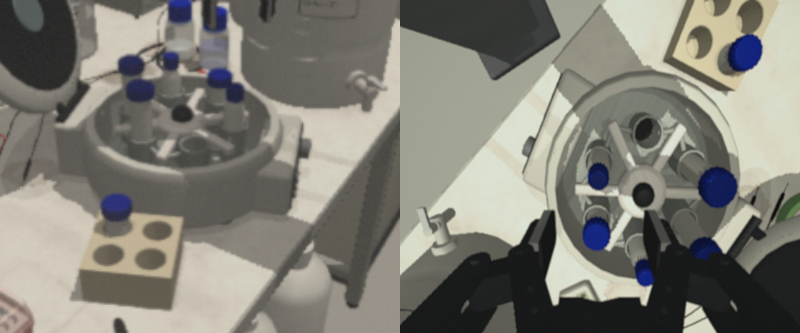

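The short tube stands in the rack, and the necked cap at (277,212) is under the tool. Grip the necked tube.

Call:
servo_tool(targets=[{"hand":-0.4,"x":0,"y":0,"z":0.04,"roll":0},{"hand":-0.4,"x":0,"y":0,"z":0.08,"roll":0},{"hand":-0.4,"x":0,"y":0,"z":0.12,"roll":0},{"hand":-0.4,"x":0,"y":0,"z":0.15,"roll":0},{"hand":-0.4,"x":0,"y":0,"z":0.18,"roll":0},{"hand":-0.4,"x":0,"y":0,"z":0.2,"roll":0},{"hand":-0.4,"x":0,"y":0,"z":0.21,"roll":0},{"hand":-0.4,"x":0,"y":0,"z":0.216,"roll":0},{"hand":-0.4,"x":0,"y":0,"z":0.216,"roll":0}])

```text
time: 8.07
tool_pos: [0.4951, 0.2082, 0.123]
tcp_rot: [-0.73, -3.055, 0.0]
wrist_force: [-0.6, -0.9, -0.4]
width: 0.698
grip_force: 0.0
```

Call:
servo_tool(targets=[{"hand":0.3,"x":0,"y":0,"z":0,"roll":0},{"hand":0.3,"x":0,"y":0,"z":0,"roll":0},{"hand":0.3,"x":0,"y":0,"z":0,"roll":0},{"hand":0.8,"x":0,"y":0,"z":0,"roll":0},{"hand":0.8,"x":0,"y":0,"z":0,"roll":0},{"hand":0.8,"x":0,"y":0,"z":0,"roll":0},{"hand":0.8,"x":0,"y":0,"z":0,"roll":0},{"hand":0.8,"x":0,"y":0,"z":0,"roll":0}])

```text
time: 8.73
tool_pos: [0.4959, 0.2079, 0.1242]
tcp_rot: [0.731, 3.054, 0.001]
wrist_force: [-0.1, -0.8, 6.7]
width: 0.243
grip_force: 39.0
```

Call:
servo_tool(targets=[{"hand":0.8,"x":0,"y":0,"z":-0.01,"roll":0},{"hand":0.8,"x":0,"y":0,"z":-0.03,"roll":0},{"hand":0.8,"x":0,"y":0,"z":-0.06,"roll":0},{"hand":0.8,"x":0,"y":0,"z":-0.09,"roll":0},{"hand":0.8,"x":0,"y":0,"z":-0.12,"roll":0},{"hand":0.8,"x":0,"y":0,"z":-0.14,"roll":0},{"hand":0.8,"x":0,"y":0,"z":-0.15,"roll":0},{"hand":0.8,"x":0,"y":0,"z":-0.15,"roll":0}])

```text
time: 9.4
tool_pos: [0.4961, 0.2082, 0.1999]
tcp_rot: [0.731, 3.053, 0.002]
wrist_force: [-0.1, -0.1, -0.8]
width: 0.237
grip_force: 38.7
```

Call:
servo_tool(targets=[{"hand":0.8,"x":0.01,"y":0.02,"z":0,"roll":0},{"hand":0.8,"x":0.025,"y":0.047,"z":0,"roll":0},{"hand":0.8,"x":0.04,"y":0.075,"z":0,"roll":0},{"hand":0.8,"x":0.055,"y":0.103,"z":0,"roll":0},{"hand":0.8,"x":0.063,"y":0.118,"z":0,"roll":0},{"hand":0.8,"x":0.066,"y":0.123,"z":0,"roll":0},{"hand":0.8,"x":0.066,"y":0.123,"z":0,"roll":0},{"hand":0.8,"x":0.066,"y":0.123,"z":0,"roll":0},{"hand":0.8,"x":0.066,"y":0.123,"z":0,"roll":0}])

```text
time: 10.15
tool_pos: [0.4935, 0.277, 0.1979]
tcp_rot: [-0.732, -3.055, 0.001]
wrist_force: [-0.3, -0.6, -0.2]
width: 0.242
grip_force: 38.7
```

```bash
python3 - <<'E'
from h import *
st=bot.read_state(); print(st["time"],st["tool_pos"],st["width"],st["wrist_force"])
a=read_camera("side"); b=read_camera("wrist"); W=cam("wrist",st)
print(proj(W,[.4944,.2778,.095]))
cv2.imwrite("pics/m4.png",np.hstack([cv2.resize(a[100:240,170:380],(400,267)),cv2.resize(b[60:340,70:490],(400,267))])[:,:,::-1])
E
```

```text
10.15 [0.49347827 0.27700627 0.19794097] 0.24156957717621605 [-0.26632393 -0.56381084 -0.16484673]
[[280.43956697 206.17373459]]
```

View pics/m4.png

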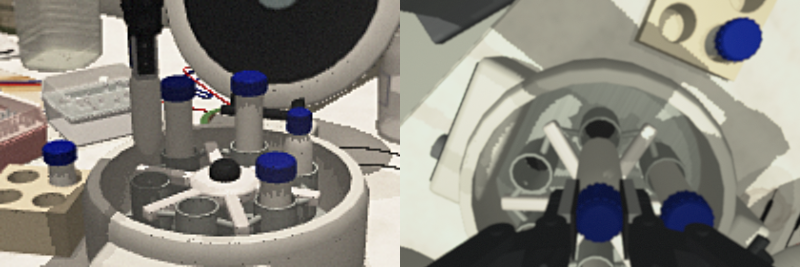

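The necked tube hangs upright over the empty cup. Lower and release.

Call:
servo_tool(targets=[{"hand":0.8,"x":0,"y":0,"z":0.02,"roll":0},{"hand":0.8,"x":0,"y":0,"z":0.04,"roll":0},{"hand":0.8,"x":0,"y":0,"z":0.06,"roll":0},{"hand":0.8,"x":0,"y":0,"z":0.08,"roll":0},{"hand":0.8,"x":0,"y":0,"z":0.1,"roll":0},{"hand":0.8,"x":0,"y":0,"z":0.12,"roll":0},{"hand":0.8,"x":0,"y":0,"z":0.135,"roll":0},{"hand":0.8,"x":0,"y":0,"z":0.142,"roll":0},{"hand":0.8,"x":0,"y":0,"z":0.146,"roll":0},{"hand":0.8,"x":0,"y":0,"z":0.146,"roll":0}])

```text
time: 11.08
tool_pos: [0.4937, 0.2776, 0.1251]
tcp_rot: [-0.731, -3.055, 0.0]
wrist_force: [-0.3, 0.2, -0.2]
width: 0.239
grip_force: 38.8
```

Call:
servo_tool(targets=[{"hand":0.5,"x":0,"y":0,"z":0,"roll":0},{"hand":0.1,"x":0,"y":0,"z":0,"roll":0},{"hand":-0.3,"x":0,"y":0,"z":0,"roll":0},{"hand":-0.3,"x":0,"y":0,"z":0,"roll":0},{"hand":-0.3,"x":0,"y":0,"z":0,"roll":0},{"hand":-0.3,"x":0,"y":0,"z":0,"roll":0}])

```text
time: 11.58
tool_pos: [0.4938, 0.2776, 0.1255]
tcp_rot: [0.731, 3.055, 0.0]
wrist_force: [-0.1, 0.4, 0.5]
width: 0.652
grip_force: 0.0
```

Call:
servo_tool(targets=[{"hand":-0.4,"x":0,"y":0,"z":-0.03,"roll":0},{"hand":-0.4,"x":0,"y":0,"z":-0.08,"roll":0},{"hand":-0.4,"x":0,"y":0,"z":-0.13,"roll":0},{"hand":-0.4,"x":0,"y":0,"z":-0.18,"roll":0},{"hand":-0.4,"x":0,"y":0,"z":-0.215,"roll":0},{"hand":-0.4,"x":0,"y":0,"z":-0.23,"roll":0},{"hand":-0.4,"x":0,"y":0,"z":-0.23,"roll":0}])

```text
time: 12.17
tool_pos: [0.495, 0.2783, 0.2429]
tcp_rot: [0.73, 3.052, 0.005]
wrist_force: [-0.2, -0.3, -0.7]
width: 0.701
grip_force: 0.0
```

Call:
servo_tool(targets=[{"hand":-0.4,"x":-0.015,"y":0.024,"z":0,"roll":0},{"hand":-0.4,"x":-0.04,"y":0.064,"z":0,"roll":0},{"hand":-0.4,"x":-0.06,"y":0.095,"z":0,"roll":0},{"hand":-0.4,"x":-0.07,"y":0.112,"z":0,"roll":0},{"hand":-0.4,"x":-0.075,"y":0.119,"z":0,"roll":0},{"hand":-0.4,"x":-0.075,"y":0.119,"z":0,"roll":0},{"hand":-0.4,"x":-0.075,"y":0.119,"z":0,"roll":0},{"hand":-0.4,"x":-0.075,"y":0.119,"z":0,"roll":0}])

```text
time: 12.83
tool_pos: [0.5532, 0.3132, 0.2398]
tcp_rot: [-0.731, -3.054, 0.001]
wrist_force: [0.5, 0.1, 0.2]
width: 0.7
grip_force: 0.0
```

```bash
python3 - <<'E'
from h import *
st=bot.read_state(); print(st["time"],st["tool_pos"],st["width"])
a=read_camera("side"); b=read_camera("wrist"); W=cam("wrist",st)
print(proj(W,[[.5544,.3139,.16],[.5544,.3139,.168]]), blobs(b,(240,140,330,270)))
cv2.imwrite("pics/m5.png",np.hstack([cv2.resize(a[100:240,170:380],(400,267)),cv2.resize(b[60:340,70:490],(400,267))])[:,:,::-1])
E
```

```text
12.8333 [0.55315795 0.31317142 0.2397704 ] 0.6999052900823299
[[280.71343219 215.72709888]
 [280.76261529 219.28700792]] [(array([279.8, 214. ]), [258, 191, 45, 47, 1607])]
```

View pics/m5.png

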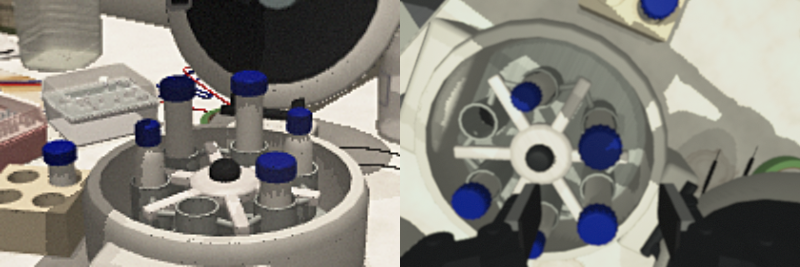

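The necked tube is seated in its new cup, and the tall cap at wrist (280,214) lines up. Grip the tall tube.

Call:
servo_tool(targets=[{"hand":-0.4,"x":0,"y":0,"z":0.04,"roll":0},{"hand":-0.4,"x":0,"y":0,"z":0.08,"roll":0},{"hand":-0.4,"x":0,"y":0,"z":0.12,"roll":0},{"hand":-0.4,"x":0,"y":0,"z":0.15,"roll":0},{"hand":-0.4,"x":0,"y":0,"z":0.175,"roll":0},{"hand":-0.4,"x":0,"y":0,"z":0.19,"roll":0},{"hand":-0.4,"x":0,"y":0,"z":0.2,"roll":0},{"hand":-0.4,"x":0,"y":0,"z":0.2,"roll":0}])

```text
time: 13.6
tool_pos: [0.5535, 0.3134, 0.1395]
tcp_rot: [-0.731, -3.054, 0.001]
wrist_force: [-0.4, -0.5, -0.3]
width: 0.701
grip_force: 0.0
```

Call:
servo_tool(targets=[{"hand":0.1,"x":0,"y":0,"z":0,"roll":0},{"hand":0.1,"x":0,"y":0,"z":0,"roll":0},{"hand":0.5,"x":0,"y":0,"z":0,"roll":0},{"hand":0.5,"x":0,"y":0,"z":0,"roll":0},{"hand":0.5,"x":0,"y":0,"z":0,"roll":0},{"hand":0.5,"x":0,"y":0,"z":0,"roll":0},{"hand":0.5,"x":0,"y":0,"z":0,"roll":0}])

```text
time: 14.18
tool_pos: [0.555, 0.3141, 0.1418]
tcp_rot: [0.731, 3.053, 0.003]
wrist_force: [0.1, -0.8, 5.6]
width: 0.377
grip_force: 40.1
```

Call:
servo_tool(targets=[{"hand":0.5,"x":0,"y":0,"z":-0.01,"roll":0},{"hand":0.5,"x":0,"y":0,"z":-0.03,"roll":0},{"hand":0.5,"x":0,"y":0,"z":-0.06,"roll":0},{"hand":0.5,"x":0,"y":0,"z":-0.095,"roll":0},{"hand":0.5,"x":0,"y":0,"z":-0.13,"roll":0},{"hand":0.5,"x":0,"y":0,"z":-0.165,"roll":0},{"hand":0.5,"x":0,"y":0,"z":-0.195,"roll":0},{"hand":0.5,"x":0,"y":0,"z":-0.215,"roll":0},{"hand":0.5,"x":0,"y":0,"z":-0.22,"roll":0},{"hand":0.5,"x":0,"y":0,"z":-0.22,"roll":0}])

```text
time: 15.02
tool_pos: [0.5544, 0.3139, 0.2513]
tcp_rot: [0.731, 3.054, 0.002]
wrist_force: [0.0, 1.1, -0.2]
width: 0.378
grip_force: 39.8
```

Call:
servo_tool(targets=[{"hand":0.5,"x":0.001,"y":-0.02,"z":0,"roll":0},{"hand":0.5,"x":0.003,"y":-0.06,"z":0,"roll":0},{"hand":0.5,"x":0.005,"y":-0.11,"z":0,"roll":0},{"hand":0.5,"x":0.006,"y":-0.16,"z":0,"roll":0},{"hand":0.5,"x":0.008,"y":-0.205,"z":0,"roll":0},{"hand":0.5,"x":0.009,"y":-0.233,"z":0,"roll":0},{"hand":0.5,"x":0.009,"y":-0.242,"z":0,"roll":0},{"hand":0.5,"x":0.009,"y":-0.242,"z":0,"roll":0},{"hand":0.5,"x":0.009,"y":-0.242,"z":0,"roll":0},{"hand":0.5,"x":0.009,"y":-0.242,"z":0,"roll":0}])

```text
time: 15.85
tool_pos: [0.4958, 0.2085, 0.2502]
tcp_rot: [0.731, 3.055, 0.001]
wrist_force: [0.1, -0.7, -0.8]
width: 0.38
grip_force: 39.9
```

```bash
python3 - <<'E'
from h import *
st=bot.read_state(); print(st["time"],st["tool_pos"],st["width"],st["wrist_force"])
a=read_camera("side"); b=read_camera("scene")
cv2.imwrite("pics/m6.png",np.hstack([cv2.resize(a[80:240,150:390],(400,267)),cv2.resize(b[90:260,190:445],(400,267))])[:,:,::-1])
E
```

```text
15.85 [0.4957607  0.20851131 0.25024306] 0.3795949307342231 [ 0.13288466 -0.68672681 -0.77621546]
```

View pics/m6.png

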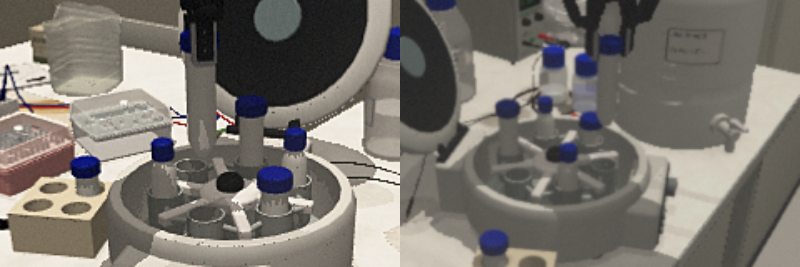

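The tall tube hangs upright above the front cup at side-crop (206,215). Lower and release.

Call:
servo_tool(targets=[{"hand":0.5,"x":0,"y":0,"z":0.03,"roll":0},{"hand":0.5,"x":0,"y":0,"z":0.07,"roll":0},{"hand":0.5,"x":0,"y":0,"z":0.1,"roll":0},{"hand":0.5,"x":0,"y":0,"z":0.125,"roll":0},{"hand":0.5,"x":0,"y":0,"z":0.15,"roll":0},{"hand":0.5,"x":0,"y":0,"z":0.175,"roll":0},{"hand":0.5,"x":0,"y":0,"z":0.195,"roll":0},{"hand":0.5,"x":0,"y":0,"z":0.21,"roll":0},{"hand":0.5,"x":0,"y":0,"z":0.216,"roll":0},{"hand":0.5,"x":0,"y":0,"z":0.216,"roll":0}])

```text
time: 16.78
tool_pos: [0.4956, 0.2079, 0.1423]
tcp_rot: [0.731, 3.055, 0.0]
wrist_force: [-0.5, 0.1, -1.2]
width: 0.38
grip_force: 39.9
```

Call:
servo_tool(targets=[{"hand":0.2,"x":0,"y":0,"z":0,"roll":0},{"hand":-0.1,"x":0,"y":0,"z":0,"roll":0},{"hand":-0.4,"x":0,"y":0,"z":0,"roll":0},{"hand":-0.4,"x":0,"y":0,"z":0,"roll":0},{"hand":-0.4,"x":0,"y":0,"z":0,"roll":0},{"hand":-0.4,"x":0,"y":0,"z":0,"roll":0}])

```text
time: 17.28
tool_pos: [0.4953, 0.2079, 0.1425]
tcp_rot: [0.731, 3.055, 0.0]
wrist_force: [0.3, 0.6, 0.7]
width: 0.702
grip_force: 0.0
```

Call:
servo_tool(targets=[{"hand":-0.4,"x":0,"y":0,"z":-0.03,"roll":0},{"hand":-0.4,"x":0,"y":0,"z":-0.08,"roll":0},{"hand":-0.4,"x":0,"y":0,"z":-0.13,"roll":0},{"hand":-0.4,"x":0,"y":0,"z":-0.17,"roll":0},{"hand":-0.4,"x":0,"y":0,"z":-0.196,"roll":0},{"hand":-0.4,"x":0,"y":0,"z":-0.196,"roll":0}])

```text
time: 17.78
tool_pos: [0.4973, 0.2086, 0.2441]
tcp_rot: [0.73, 3.05, 0.006]
wrist_force: [0.4, 0.6, 0.1]
width: 0.7
grip_force: 0.0
```

Call:
servo_tool(targets=[{"hand":-0.4,"x":0.03,"y":0.047,"z":0,"roll":0},{"hand":-0.4,"x":0.07,"y":0.109,"z":0,"roll":0},{"hand":-0.4,"x":0.11,"y":0.172,"z":0,"roll":0},{"hand":-0.4,"x":0.15,"y":0.235,"z":0,"roll":0},{"hand":-0.4,"x":0.19,"y":0.297,"z":0,"roll":0},{"hand":-0.4,"x":0.215,"y":0.337,"z":0,"roll":0},{"hand":-0.4,"x":0.225,"y":0.352,"z":0,"roll":0},{"hand":-0.4,"x":0.225,"y":0.352,"z":0,"roll":0},{"hand":-0.4,"x":0.225,"y":0.352,"z":0,"roll":0},{"hand":-0.4,"x":0.225,"y":0.352,"z":0,"roll":0}])

```text
time: 18.62
tool_pos: [0.4745, 0.4141, 0.2394]
tcp_rot: [-0.732, -3.055, 0.003]
wrist_force: [0.4, 0.2, 0.5]
width: 0.704
grip_force: 0.0
```

```bash
python3 - <<'E'
from h import *
st=bot.read_state(); print(st["time"],st["tool_pos"],st["width"])
b=read_camera("wrist"); W=cam("wrist",st)
print(proj(W,[[.4746,.4161,.081],[.4746,.4161,.089]]), blobs(b,(240,130,330,270)))
for z in (.081,.089): print(onplane(W,blobs(b,(240,130,330,270))[0][0],z))
E
```

```text
18.6167 [0.4745283  0.41410122 0.23940743] 0.7040624013283941
[[281.1063921  188.36696634]
 [281.14634751 190.36200711]] [(array([280.4, 186.7]), [264, 170, 34, 34, 874])]
[0.47277063 0.41624327 0.081     ]
[0.47103282 0.41710055 0.089     ]
```

Call:
servo_tool(targets=[{"hand":-0.4,"x":0.001,"y":0,"z":0.06,"roll":0},{"hand":-0.4,"x":0.001,"y":0,"z":0.12,"roll":0},{"hand":-0.4,"x":0.001,"y":0,"z":0.18,"roll":0},{"hand":-0.4,"x":0.001,"y":0,"z":0.23,"roll":0},{"hand":-0.4,"x":0.001,"y":0,"z":0.27,"roll":0},{"hand":-0.4,"x":0.001,"y":0,"z":0.305,"roll":0},{"hand":-0.4,"x":0.001,"y":0,"z":0.33,"roll":0},{"hand":-0.4,"x":0.001,"y":0,"z":0.345,"roll":0},{"hand":-0.4,"x":0.001,"y":0,"z":0.354,"roll":0},{"hand":-0.4,"x":0.001,"y":0,"z":0.354,"roll":0}])

```text
time: 19.5
tool_pos: [0.4742, 0.4153, 0.0629]
tcp_rot: [-0.732, -3.055, 0.001]
wrist_force: [-0.0, 0.3, -0.0]
width: 0.701
grip_force: 0.0
```

Call:
servo_tool(targets=[{"hand":0.1,"x":0,"y":0,"z":0,"roll":0},{"hand":0.1,"x":0,"y":0,"z":0,"roll":0},{"hand":0.5,"x":0,"y":0,"z":0,"roll":0},{"hand":0.5,"x":0,"y":0,"z":0,"roll":0},{"hand":0.5,"x":0,"y":0,"z":0,"roll":0},{"hand":0.5,"x":0,"y":0,"z":0,"roll":0},{"hand":0.5,"x":0,"y":0,"z":0,"roll":0}])

```text
time: 20.08
tool_pos: [0.4751, 0.4167, 0.0649]
tcp_rot: [0.73, 3.054, 0.003]
wrist_force: [-0.3, -0.8, 6.0]
width: 0.379
grip_force: 39.9
```

Call:
servo_tool(targets=[{"hand":0.5,"x":0,"y":0,"z":-0.01,"roll":0},{"hand":0.5,"x":0,"y":0,"z":-0.03,"roll":0},{"hand":0.5,"x":0,"y":0,"z":-0.06,"roll":0},{"hand":0.5,"x":0,"y":0,"z":-0.1,"roll":0},{"hand":0.5,"x":0,"y":0,"z":-0.14,"roll":0},{"hand":0.5,"x":0,"y":0,"z":-0.18,"roll":0},{"hand":0.5,"x":0,"y":0,"z":-0.22,"roll":0},{"hand":0.5,"x":0,"y":0,"z":-0.255,"roll":0},{"hand":0.5,"x":0,"y":0,"z":-0.274,"roll":0},{"hand":0.5,"x":0,"y":0,"z":-0.274,"roll":0}])

```text
time: 20.92
tool_pos: [0.4754, 0.4171, 0.2039]
tcp_rot: [0.73, 3.052, 0.007]
wrist_force: [1.5, 0.2, -0.4]
width: 0.378
grip_force: 39.9
```

Call:
servo_tool(targets=[{"hand":0.5,"x":-0.03,"y":-0.014,"z":0,"roll":0},{"hand":0.5,"x":-0.075,"y":-0.035,"z":0,"roll":0},{"hand":0.5,"x":-0.12,"y":-0.056,"z":0,"roll":0},{"hand":0.5,"x":-0.165,"y":-0.077,"z":0,"roll":0},{"hand":0.5,"x":-0.205,"y":-0.096,"z":0,"roll":0},{"hand":0.5,"x":-0.225,"y":-0.105,"z":0,"roll":0},{"hand":0.5,"x":-0.235,"y":-0.11,"z":0,"roll":0},{"hand":0.5,"x":-0.235,"y":-0.11,"z":0,"roll":0},{"hand":0.5,"x":-0.235,"y":-0.11,"z":0,"roll":0},{"hand":0.5,"x":-0.235,"y":-0.11,"z":0,"roll":0}])

```text
time: 21.75
tool_pos: [0.5532, 0.3145, 0.2]
tcp_rot: [-0.73, -3.055, -0.0]
wrist_force: [0.5, -0.1, -0.6]
width: 0.382
grip_force: 39.9
```

```bash
python3 - <<'E'
from h import *
st=bot.read_state(); print(st["time"],st["tool_pos"],st["width"],st["wrist_force"])
a=read_camera("side"); b=read_camera("scene")
cv2.imwrite("pics/m7.png",np.hstack([cv2.resize(a[80:240,150:390],(400,267)),cv2.resize(b[90:260,190:445],(400,267))])[:,:,::-1])
E
```

```text
21.75 [0.55324419 0.31454117 0.19998435] 0.38226128578055024 [ 0.4525403  -0.09555516 -0.60350793]
```

View pics/m7.png

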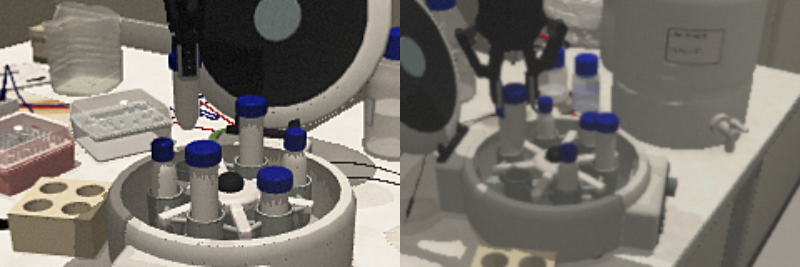

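The tall tube is seated at the front, and the short tube hangs above the last cup. Lower, release, retreat.

Call:
servo_tool(targets=[{"hand":0.5,"x":0,"y":0,"z":0.03,"roll":0},{"hand":0.5,"x":0,"y":0,"z":0.055,"roll":0},{"hand":0.5,"x":0,"y":0,"z":0.08,"roll":0},{"hand":0.5,"x":0,"y":0,"z":0.105,"roll":0},{"hand":0.5,"x":0,"y":0,"z":0.13,"roll":0},{"hand":0.5,"x":0,"y":0,"z":0.15,"roll":0},{"hand":0.5,"x":0,"y":0,"z":0.165,"roll":0},{"hand":0.5,"x":0,"y":0,"z":0.175,"roll":0},{"hand":0.5,"x":0,"y":0,"z":0.18,"roll":0},{"hand":0.5,"x":0,"y":0,"z":0.18,"roll":0}])

```text
time: 22.68
tool_pos: [0.5543, 0.3136, 0.1104]
tcp_rot: [0.731, 3.055, 0.0]
wrist_force: [-0.1, 1.6, 0.3]
width: 0.377
grip_force: 39.9
```

Call:
servo_tool(targets=[{"hand":0.2,"x":0,"y":0,"z":0,"roll":0},{"hand":-0.1,"x":0,"y":0,"z":0,"roll":0},{"hand":-0.4,"x":0,"y":0,"z":0,"roll":0},{"hand":-0.4,"x":0,"y":0,"z":0,"roll":0},{"hand":-0.4,"x":0,"y":0,"z":0,"roll":0},{"hand":-0.4,"x":0,"y":0,"z":0,"roll":0}])

```text
time: 23.18
tool_pos: [0.5541, 0.3137, 0.1105]
tcp_rot: [0.731, 3.055, 0.0]
wrist_force: [0.7, 0.1, 0.4]
width: 0.703
grip_force: 0.0
```

Call:
servo_tool(targets=[{"hand":-0.4,"x":0,"y":0,"z":-0.03,"roll":0},{"hand":-0.4,"x":0,"y":0,"z":-0.08,"roll":0},{"hand":-0.4,"x":0,"y":0,"z":-0.13,"roll":0},{"hand":-0.4,"x":0,"y":0,"z":-0.18,"roll":0},{"hand":-0.4,"x":0,"y":0,"z":-0.23,"roll":0},{"hand":-0.4,"x":0,"y":0,"z":-0.26,"roll":0},{"hand":-0.4,"x":0.06,"y":0.06,"z":-0.26,"roll":0},{"hand":-0.4,"x":0.12,"y":0.11,"z":-0.26,"roll":0},{"hand":-0.4,"x":0.18,"y":0.15,"z":-0.26,"roll":0},{"hand":-0.4,"x":0.2,"y":0.17,"z":-0.26,"roll":0}])

```text
time: 24.02
tool_pos: [0.5009, 0.4383, 0.2406]
tcp_rot: [-0.727, -3.055, -0.003]
wrist_force: [0.3, 0.3, -0.4]
width: 0.699
grip_force: 0.0
```

Call:
servo_tool(targets=[{"hand":-0.4,"x":0,"y":0,"z":0,"roll":0},{"hand":-0.4,"x":0,"y":0,"z":0,"roll":0},{"hand":-0.4,"x":0,"y":0,"z":0,"roll":0},{"hand":-0.4,"x":0,"y":0,"z":0,"roll":0},{"hand":-0.4,"x":0,"y":0,"z":0,"roll":0},{"hand":-0.4,"x":0,"y":0,"z":0,"roll":0}])

```text
time: 24.52
tool_pos: [0.504, 0.4337, 0.2403]
tcp_rot: [0.734, 3.055, -0.0]
wrist_force: [0.4, -0.1, -0.7]
width: 0.698
grip_force: 0.0
```

```bash
python3 - <<'E'
from h import *
st=bot.read_state(); print(st["time"],st["tool_pos"])
a=read_camera("side"); b=read_camera("scene")
D=cam("side"); print([x[0].tolist() for x in blobs(a,(225,130,345,215))])
for k in range(6):
    t=2.63923-k*np.pi/3; K="NSTNST"[k]; print(K,proj(D,[.5556+.07*np.cos(t),.2441+.07*np.sin(t),dict(S=.126,T=.16,N=.142)[K]]).round(1))
cv2.imwrite("pics/m8.png",np.hstack([cv2.resize(a[80:240,150:390],(400,267)),cv2.resize(b[90:260,190:445],(400,267))])[:,:,::-1])
E
```

```text
24.5167 [0.50397851 0.43368179 0.2403163 ]
[[300.3, 143.2], [266.5, 147.1], [262.4, 168.7], [326.5, 163.0], [314.5, 187.3]]
N [[247.  169.1]]
S [[263.2 163.2]]
T [[300.2 143.1]]
N [[326.5 162.8]]
S [[314.4 187.1]]
T [[271.8 171.4]]
```

View pics/m8.png

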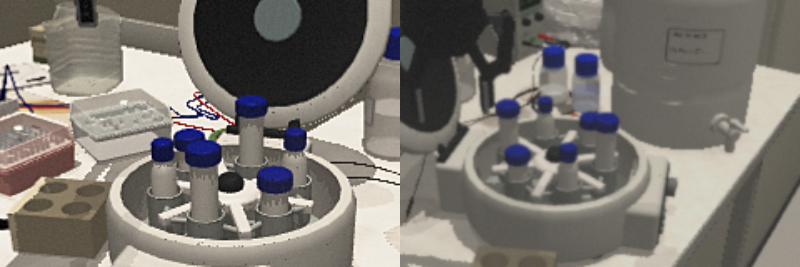

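All six caps sit at their predicted seated positions: N (247,169), S (262,163), T (300,143), N (326,163), S (314,187), T (272,172). Handing in.

```bash
python3 -c "
from workcell import ticket
print(ticket.finish_job())"
```

```text
the job is handed in; nothing more can be done
None
```

I moved three tubes, leaving all six seated with like kinds directly across the hub (checked in the final camera views), and handed the job in at about 25 s; no pass or fail verdict was returned.

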